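# Index the scion holder to its next hole

## Task

Pull the red spring pin up out of its blue starting bush, swing the green arm counterclockwise (seen from above), and let the pin spring fully down into the first hole of the steel ring that it comes to, not the one beyond. Never force the pin sideways or down against bush, ring or hole, and leave the things lying about where they are.

Things in the scene. Friction and masses are not known exactly. Their poses are not given: they have to be found in the camera images.
- index_stand: Round grey cast stand, 290 mm across, fixed to the table. Origin at the centre of its underside, on the vertical pivot axis, at table height
- ring_mid (a point): Centre, at top-face height (35 mm above the table), of the flat steel index ring on the stand, 176 to 260 mm across. Two brass-bushed holes 13 mm wide, 110 mm from the pivot. The ring is clamped at an angle that varies and is NOT measured: first hole anywhere from 0.6 to 1.1 rad counterclockwise of the starting bush, the second 0.6 rad beyond it. This point does not tell the angle
- start_bush (a point): Centre of the top of the starting bush: a fixed blue block with a brass collar, 34 mm wide, bored 16 mm, standing over the ring, top 46 mm above the table, 110 mm from the pivot; the pin starts in it
- pivot_post: Post in the middle of the stand, carrying the green swing arm with all on it (scion holder, pin). Origin on the pivot axis at table height
- pivot (a point): Point on the vertical pivot axis, 72 mm above the table, at the top of the arm's hub
- swing_arm (a joint): Angle of the green arm, rad: 0 with the pin in the starting bush, grows counterclockwise seen from above; end stop 1.9. It turns easily (about 1 N at the knob, 2 N with the pin riding on the ring). Arm 22 mm wide, top 66 mm above the table; the boss under the knob 30 mm across, top 72 mm above the table; the short end carries a clipped scion and stays inside the stand's outline
- index_pin (a joint): Height of the spring pin, m: 0 with its tip on the ring's top face (at the start in the bush, and riding on the ring); plus when drawn (stop +0.022; clear of the starting bush from +0.012); -0.010 fully down in a hole, knob on the boss. Pin 10 mm across, round tip. Spring pushes down 6 N at 0, 8.5 N at +0.016, 4.5 N at -0.010; damped, falls at 0.2 m/s when let go
- knob (a point): Centre of the red knurled knob on top of the pin, the only part to handle: an upright cylinder 24 mm across and 32 mm tall, 110 mm from the pivot axis. At the start its centre is 98 mm above the table (top 114 mm); it rises and sinks with the pin, 88 mm when fully down. It turns with the arm. The pin stands 30 N against bush, ring or hole, no more
- cup: Red beaker, 70 mm across, 81 mm tall, bystander; origin under its centre
- jug: Clear measuring jug, 111x173x134 mm, bystander, stands firm; origin under its centre
- wax_tin: Round tin, 71 mm across, 30 mm tall, bystander, stands firm; origin under its centre
- label_bundle: Bundle of white plant labels, 22x125x11 mm, bystander; origin under its centre
- blade_box: Small yellow box, 30x52x14 mm, bystander; origin under its centre
- tape_green: Roll of green tape, 82x76x25 mm, bystander; origin under its centre
- screwdriver: Screwdriver with orange handle, 188 mm long, bystander, lies firm
- marker_red: Red marker, 137 mm long, bystander, lies firm

How it is judged (in metres and radians):
On the way, in this order (a step that is already met when the one before it is completed fails the run):
1. the pin is drawn clear of the starting bush with the arm still there (value of joint index_pin above 0.01 m and value of joint swing_arm below 0.1 rad), for 0.1 s.
2. the arm is swung clear of the starting bush (value of joint swing_arm above 0.3 rad), for 0.05 s.
At the end, for the whole second after the job is handed in: The pin is down at least 8 of its 10 mm in the first hole (arm between 0.5 and 1.15 rad), with no more than 10 N left between pin and hole, and the knob is let go (value of joint index_pin below -0.008 m and value of joint swing_arm between 0.5 and 1.15 rad and contact force between pivot_post and index_stand below 10 N); the robot touches nothing.
It fails at once if the pin is forced: more than 30 N between the pin and bush, ring or hole (contact force between pivot_post and index_stand above 30 N).
It fails at once if a thing lying about is moved more than 20 mm (distance of any of cup, label_bundle, blade_box, tape_green from where it was at the start of the episode above 0.02 m).
It also fails if it takes over 64 s, if anything falls off the work surface, if the arm or the gripper's body presses on something with over 40 N, if the wrist force passes 120 N, or if a joint passes its speed limit or range.

## Robot

A 7-joint arm with a two-finger parallel gripper is mounted at the origin on a cart in front of the work surface, level with it; the furniture and walls round the work are solid. World frame = base frame: x ahead of the robot, y to its left, z up, the work surface at z = 0. Lengths are in mm, angles in rad, forces in N, time in s.
With the tool pointing down it reaches from about 400 to 850 mm from the base axis. Payload 10.4 kg.
Tool frame: the origin (TCP) lies midway between the tips of the shut fingers; the grasp point (between the pads) lies 19 mm behind it; z points along the fingers, y is the line along which they close (so a half turn about z gives the same grasp; the last joint's range is limited). The gripper opens to 85 mm and grips with 20 to 120 N. Pads are 22 mm wide; open, the fingers measure 114 mm over their backs; the gripper's body (76 mm by 85 mm) begins 54 mm behind the grasp point. The pads swing forward as they close: fully open they stand 13 mm farther back than shut.
Start: joints at [1.255, 0.332, -0.065, 1.46, 0.022, 1.35, -0.088], TCP at [180.418, -598.415, 231.338] pointing down, gripper open.
Joint ranges: [-2.6, 2.6], [-0.5, 2.12], [-1.47, 1.34], [0.16, 2.42], [-1.27, 4.41], [0.06, 2.06], [-2.6, 2.6]. Speed limits (rad/s): [2.22, 2.22, 2.79, 2.79, 3.14, 3.14, 3.14].

## Interface

Orientations are given as a rotation vector (axis times angle).
In Python, from bench import ctrl, imaging gives the robot as it stands.
- The arm moves only by the shell command python3 -m jog 'ROWS' [FORCE]. ROWS is JSON, a list of rows, each an object with "fingers": the closure, from 0 (fully open) to 1 (shut); "travel": the shift along the tool's x, y, z in cm, a list of three; "twist": the turn, a rotation vector about the tool's x, y, z in rad, a list of three. A call has 1 to 12 rows; each row shifts and turns the commanded pose from where the row before left it, along the tool's axes as they then stand; what a row does not reach is not made up. A row lasts 1/8 s, in which the tool goes at most 62.5 mm and 10.7 degrees, less where a joint would pass 70% of its speed; a pose out of reach is approached as far as the arm can. A call with a gripper value outside its range is refused whole. The fingers move at their own pace and stop on an object; FORCE is the grip in N (left out, the last holds). Time passes only in rows, so rows that do not move let the fingers close. It gives the time, the measured TCP pose, the force, the opening and the grip force at its end, in the units of the state.
- ctrl.get_state(): the state, without advancing time (a new reading comes with each control period).
- imaging.grab_frame(name): name is "side" or "top"; returns the picture (420x560x3 uint8, blue, green, red); there is no depth.
- imaging.camera_params(name): a dict with "camera_matrix" (3x3 intrinsics, pixels), "k1" (the pictures are not rectified: a ray, as slopes to the right and down, at radius r is drawn at 1 + k1 r^2 times it, then the intrinsics apply), "xyz" and "orientation" of the camera in the world. Camera axes: x right, y up, looking along -z (the intrinsics and any distortion apply to the point x, -y, -z); pixel columns grow to the right and rows downward; lengths in mm; the calibration is good to about 2 mm. A picture is of the moment at which its call begins. camera_params takes no time and is no camera call.
- ctrl.job_done(): hands the job in; it is judged then, once.
Trained networks look in the newest picture that a camera, given by its name, has taken for a name from the list of things; names that differ only in an ending like _2 or _b are one class to them, and where a whole thing is asked for, a point or a joint stands for the part that bears it (a point fixed in the world has none). Each returns a list of dicts, best first, with "score" (0 to 1); they miss things now and then, are a little off and sometimes report something else, mostly with a low value. They report only what shows in the picture. A call takes as long as a camera call.
- imaging.find_in(thing, camera): "extent" ([centre column, centre row, width, height] in pixels, round what is visible of it).
- imaging.pinpoint(thing, camera): "position" ([column, row] in pixels: a listed point, or the origin of a listed thing).
The state is a dict: "t": time; "joint_positions": joint angles; "qvel": joint speeds; "joint_efforts": joint torques, N m; "eef_pos": TCP position; "orientation": TCP orientation; "wrist_force": force on the tool from outside, world axes, zero at the start; "ft_torque": the same for the moment, N m; "finger_gap": finger opening in mm; "grasp_force": force on a finger pad.
Only numpy, scipy, OpenCV 4.12 (cv2) and the standard library are available. Lean on these libraries where they do the work, as an engineer would, in place of code of your own. Each camera call takes 0.05 s, during which the arm holds its last target. There are 200 camera calls.

## Working session

There is one attempt and no reset: what is moved stays moved. The work goes in short steps, Python scripts to look and compute and a shell command to move; the robot and the scene stay as the last step left them, time stands still between calls to the robot, and variables do not carry over. Pictures are saved under pics/ and viewed, at most 10 in all, crops included, and the job is handed in when it is done.

```bash
mkdir -p pics; cat > h.py <<'E'
import numpy as np, cv2
from scipy.spatial.transform import Rotation as R
from bench import ctrl, imaging
def ray(cam,px):
    p=imaging.camera_params(cam);K=np.array(p["camera_matrix"],float)
    u=np.linalg.inv(K)@[px[0],px[1],1]; d=u[:2]/u[2]; s=d.copy()
    for _ in range(20): s=d/(1+p["k1"]*(s@s))
    o=np.array(p["orientation"],float)
    Rm=R.from_rotvec(o) if o.size==3 else (R.from_matrix(o) if o.size==9 else R.from_quat(o))
    return np.array(p["xyz"],float),Rm.apply([s[0],-s[1],-1])
def atz(cam,px,z):
    c,d=ray(cam,px); return c+d*(z-c[2])/d[2]
def proj(cam,P):
    p=imaging.camera_params(cam);q=R.from_rotvec(p["orientation"]).inv().apply(np.array(P,float)-p["xyz"])
    s=np.array([q[0],-q[1]])/-q[2]; s=s*(1+p["k1"]*(s@s)); K=np.array(p["camera_matrix"]);return K[:2,:2]@s+K[:2,2]
E
python3 - <<'E'
from h import *
for c in("side","top"):
    cv2.imwrite(f"pics/{c}0.png",imaging.grab_frame(c)); print(c,imaging.camera_params(c))
    for n,z in(("knob",98),("pivot",72),("start_bush",46),("ring_mid",35),("index_stand",0)):
        for r in imaging.pinpoint(n,c)[:2]: print(n,r,atz(c,r["position"],z).round(1))
s=ctrl.get_state();print(s)
print(R.from_rotvec(s["orientation"]).as_matrix().round(3))
E
```

```text
side {'camera_matrix': array([[435.1693087 ,   0.        , 278.83944547],
       [  0.        , 435.1693087 , 196.79963135],
       [  0.        ,   0.        ,   1.        ]]), 'k1': -0.14068363358327318, 'xyz': array([-52.74148645, 912.91715161, 492.38713412]), 'orientation': array([ 0.4090411 , -1.49810661, -2.15761989])}
knob {'position': [287.3, 204.3], 'score': 0.74} [453.1  68.8  98. ]
knob {'position': [280.2, 184.3], 'score': 0.68} [546.4 -45.2  98. ]
pivot {'position': [269.8, 199.2], 'score': 0.85} [543.3  10.   72. ]
pivot {'position': [274.6, 225.4], 'score': 0.26} [441.2 142.2  72. ]
start_bush {'position': [284.3, 225.4], 'score': 0.87} [452.5  80.5  46. ]
ring_mid {'position': [268.4, 209.7], 'score': 0.71} [554.7  -1.5  35. ]
ring_mid {'position': [325.3, 183.7], 'score': 0.3} [ 528.6 -291.6   35. ]
index_stand {'position': [225.6, 283.1], 'score': 0.69} [450.3 312.    0. ]
index_stand {'position': [276.1, 224.6], 'score': 0.65} [525.4   3.4   0. ]
top {'camera_matrix': array([[538.89379322,   0.        , 280.43213141],
       [  0.        , 538.89379322, 213.5622889
[... 883 characters left out ...]
0.02159257,
        1.34991713, -0.08851154]), 'qvel': array([ 0.00026747,  0.00086721,  0.0002837 , -0.00081567, -0.00099201,
        0.00139824, -0.0003864 ]), 'joint_efforts': array([ 2.46838372e-04, -6.24950480e+01,  4.96141962e-02, -3.91695857e+01,
        1.66087272e-02,  1.91376093e-03, -6.33666559e-05]), 'eef_pos': array([ 180.41065869, -598.41773604,  231.33270373]), 'orientation': array([3.10793265e+00, 4.58233337e-01, 4.98101337e-05]), 'wrist_force': array([ 0.33153191,  0.43985673, -0.8018357 ]), 'ft_torque': array([ 0.05009862, -0.06065924,  0.0302838 ]), 'grasp_force': 0.0, 'finger_gap': 85.58700008576251}
[[ 0.957  0.289  0.   ]
 [ 0.289 -0.957 -0.   ]
 [ 0.     0.    -1.   ]]
```

View pics/side0.png

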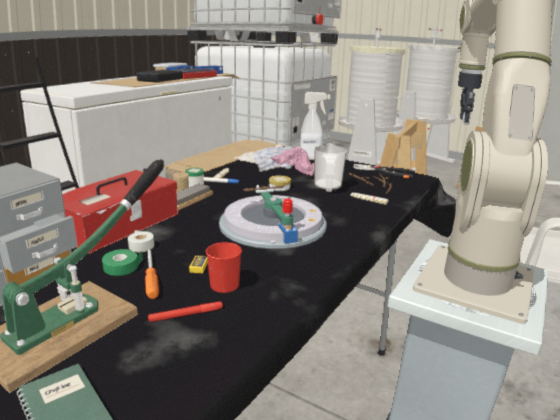

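View pics/top0.png

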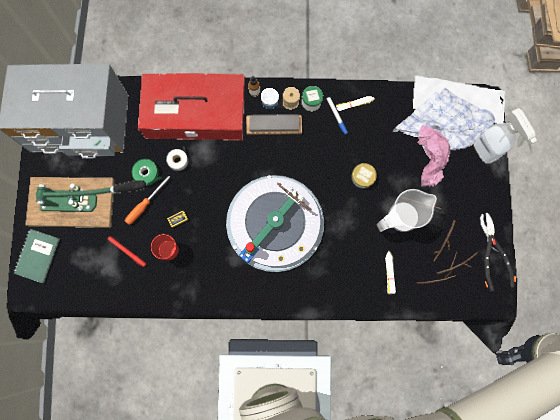

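```bash
python3 - <<'E'
from h import *
a=cv2.resize(cv2.imread("pics/top0.png")[170:280,220:330],None,fx=5,fy=5,interpolation=cv2.INTER_CUBIC)
cv2.imwrite("pics/c1.png",a)
b=cv2.resize(cv2.imread("pics/side0.png")[180:255,210:340],None,fx=6,fy=6,interpolation=cv2.INTER_CUBIC)
cv2.imwrite("pics/c2.png",b)
def tri(p,q):
    A=[];B=[]
    c1,d1=ray("side",p);c2,d2=ray("top",q)
    k=np.linalg.lstsq(np.c_[d1,-d2],c2-c1,rcond=None)[0];return (c1+k[0]*d1).round(1),(c2+k[1]*d2).round(1)
print(tri([287.3,204.3],[250.9,247.9]),tri([269.8,199.2],[273.6,219.9]),tri([284.3,225.4],[249.7,250.4]))
for p in([281,259],[302,249]):print(atz("top",p,35))
E
```

```text
(array([449.3,  75.1, 100.9]), array([443.6,  72. , 100.1])) (array([538.7,  16.9,  75.2]), array([527.9,  10.6,  73.3])) (array([451.8,  81.6,  46.6]), array([443.4,  77.1,  45.4]))
[421.47974751 -12.67365714  35.        ]
[451.31253271 -72.69818252  35.        ]
```

View pics/c1.png

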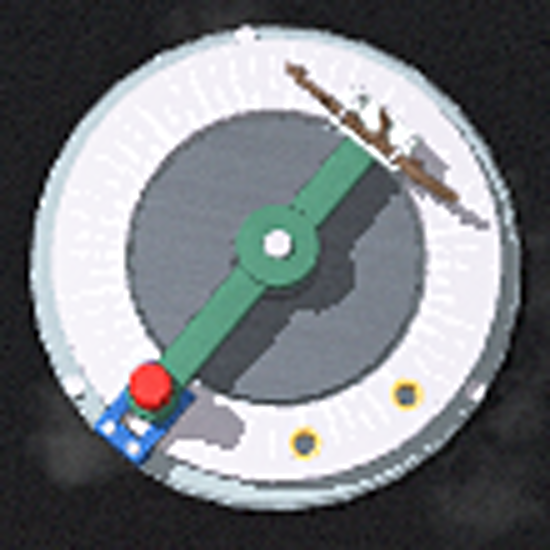

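View pics/c2.png

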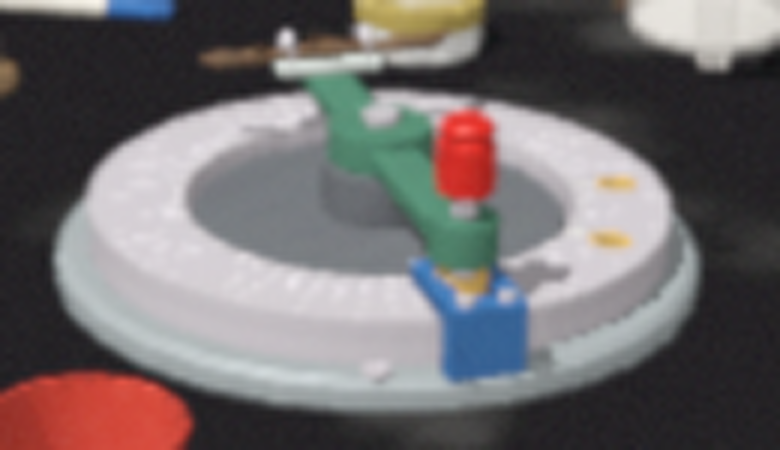

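```bash
cat > fit.py <<'E'
from h import *
from scipy.optimize import least_squares
def P(v,a,z):return [v[0]+110*np.cos(a),v[1]+110*np.sin(a),z]
def res(v):
    kn=v[2];h=v[3]
    obs=[("top",P(v,kn,114),(250.0,245.6)),("top",P(v,kn,98),(250.9,247.9)),("side",P(v,kn,98),(287.3,204.9)),
     ("top",P(v,h,35),(280.6,258.2)),("top",P(v,h+.6,35),(301.,248.6)),
     ("side",P(v,h,35),(210+101.2,180+39.5)),("side",P(v,h+.6,35),(210+102.3,180+30)),
     ("top",[v[0],v[1],74],(275.1,218.2)),("side",[v[0],v[1],74],(272.9,198.4))]
    return np.concatenate([proj(c,p)-np.array(q)-v[4:6]*(c=="top")-v[6:8]*(c=="side") for c,p,q in obs]+[v[4:]])
s=least_squares(res,[527,10,2.5,3.3,0,0,0,0],loss="soft_l1");v=s.x
print(v.round(3),"swing",v[3]-v[2],"knob",P(v,v[2],98),"hole",P(v,v[3],35));print(s.fun.round(1))
E
python3 fit.py
python3 -m jog '[{"fingers":0,"travel":[4.1,-2.7,0],"twist":[0,0,0]},{"fingers":0,"travel":[4.1,-2.7,0],"twist":[0,0,0]},{"fingers":0,"travel":[4.1,-2.7,0],"twist":[0,0,0]},{"fingers":0,"travel":[4.1,-2.7,0],"twist":[0,0,0]},{"fingers":0,"travel":[4.1,-2.7,0],"twist":[0,0,0]},{"fingers":0,"travel":[4.1,-2.7,0],"twist":[0,0,0]},{"fingers":0,"travel":[4.1,-2.7,0],"twist":[0,0,0]},{"fingers":0,"travel":[4.1,-2.7,0],"twist":[0,0,0]},{"fingers":0,"travel":[0,0,0],"twist":[0,0,0]}]'
```

```text
[ 5.34297e+02  6.02700e+00  2.47600e+00  3.29700e+00 -1.11000e-01
 -5.04000e-01  3.95000e-01  3.36000e-01] swing 0.8212442198948735 knob [np.float64(447.784946130191), np.float64(73.96549343168101), 98] hole [np.float64(425.6248217589801), np.float64(-11.012170308744691), 35]
[ 0.2  0.6 -0.5 -0.9  0.3  0.2 -0.  -0.1 -0.  -0.1 -0.   0.  -0.1  0.
  0.3 -0.   0.1  0.1 -0.1 -0.5  0.4  0.3]
t: 1.72
eef_pos: [434.8, -293.2, 231.6]
orientation: [-3.106, -0.469, -0.002]
wrist_force: [-0.1, -0.4, -0.3]
finger_gap: 85.4
grasp_force: 0.0
```

```bash

python3 -m jog '[{"fingers":0,"travel":[1.69,-4.96,0],"twist":[0,0,0]},{"fingers":0,"travel":[1.69,-4.96,0],"twist":[0,0,0]},{"fingers":0,"travel":[1.69,-4.96,0],"twist":[0,0,0]},{"fingers":0,"travel":[1.69,-4.96,0],"twist":[0,0,0]},{"fingers":0,"travel":[1.69,-4.96,0],"twist":[0,0,0]},{"fingers":0,"travel":[1.69,-4.96,0],"twist":[0,0,0]},{"fingers":0,"travel":[1.69,-4.96,0],"twist":[0,0,0]},{"fingers":0,"travel":[0,0,0],"twist":[0,0,0]}]'
python3 -m jog '[{"fingers":0,"travel":[0,0,0],"twist":[0,0,-0.18]},{"fingers":0,"travel":[0,0,0],"twist":[0,0,-0.18]},{"fingers":0,"travel":[0,0,0],"twist":[0,0,-0.18]},{"fingers":0,"travel":[0,0,0],"twist":[0,0,-0.18]},{"fingers":0,"travel":[0,0,0],"twist":[0,0,-0.18]},{"fingers":0,"travel":[0,0,0],"twist":[0,0,-0.18]},{"fingers":0,"travel":[0,0,0],"twist":[0,0,-0.18]},{"fingers":0,"travel":[0,0,0],"twist":[0,0,-0.18]},{"fingers":0,"travel":[0,0,0],"twist":[0,0,-0.18]},{"fingers":0,"travel":[0,0,0],"twist":[0,0,-0.18]},{"fingers":0,"travel":[0,0,0],"twist":[0,0,-0.18]},{"fingers":0,"travel":[0,0,0],"twist":[0,0,-0.18]}]'
python3 - <<'E'
from h import *
s=ctrl.get_state();r=R.from_rotvec(s["orientation"]).as_matrix();print(s["joint_positions"].round(2),s["eef_pos"]);print(r.round(3))
print(np.arctan2(r[1,0],r[0,0]), r.T@(np.array([447.8,74,0])-s["eef_pos"]))
E
```

```text
t: 2.72
eef_pos: [445.0, 73.0, 231.7]
orientation: [-3.106, -0.467, -0.002]
wrist_force: [-0.9, -0.4, -1.1]
finger_gap: 85.6
grasp_force: 0.0
t: 4.22
eef_pos: [445.3, 68.1, 231.3]
orientation: [1.055, 2.959, -0.001]
wrist_force: [-0.9, 0.4, 0.2]
finger_gap: 85.8
grasp_force: 0.0
[ 0.45 -0.03 -0.68  1.86 -0.02  1.3   0.66] [445.33439267  68.09856559 231.3375876 ]
[[-0.775  0.632  0.   ]
 [ 0.632  0.775 -0.   ]
 [-0.    -0.    -1.   ]]
2.4568220158920537 [  1.91495029   6.19822286 231.33503968]
```

```bash

python3 -m jog '[{"fingers":0,"travel":[0.2,0.6,3],"twist":[0,0,-0.02]},{"fingers":0,"travel":[0,0,4],"twist":[0,0,0]},{"fingers":0,"travel":[0,0,4],"twist":[0,0,0]},{"fingers":0.3,"travel":[0,0,2.5],"twist":[0,0,0]},{"fingers":0.4,"travel":[0,0,1.3],"twist":[0,0,0]},{"fingers":0.4,"travel":[0,0,0],"twist":[0,0,0]},{"fingers":0.4,"travel":[0,0,0],"twist":[0,0,0]}]' 30
python3 - <<'E'
from h import *
s=ctrl.get_state();print(s["eef_pos"],s["finger_gap"],s["wrist_force"])
a=imaging.grab_frame("top")[190:290,200:310];b=imaging.grab_frame("side")[150:250,225:335]
cv2.imwrite("pics/d.png",np.hstack([cv2.resize(i,(400,364),interpolation=cv2.INTER_CUBIC) for i in(a,b)]))
E
```

```text
t: 5.1
eef_pos: [448.2, 75.4, 84.3]
orientation: [1.031, 2.966, 0.001]
wrist_force: [0.1, -0.5, -0.2]
finger_gap: 51.3
grasp_force: 0.0
[448.20285743  75.37631532  84.28752447] 51.2805882729235 [ 0.06258383 -0.53995435 -0.18021795]
```

View pics/d.png

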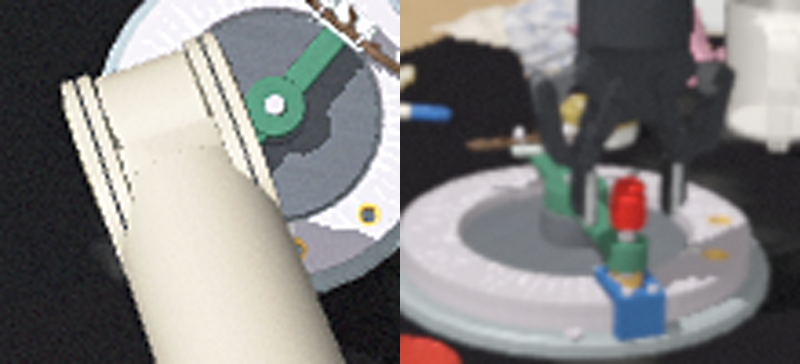

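```bash

python3 -m jog '[{"fingers":0.55,"travel":[0,0,0],"twist":[0,0,0]},{"fingers":0.6,"travel":[0,0,0],"twist":[0,0,0]},{"fingers":0.62,"travel":[0,0,0],"twist":[0,0,0]},{"fingers":0.64,"travel":[0,0,0],"twist":[0,0,0]},{"fingers":0.64,"travel":[0,0,0],"twist":[0,0,0]}]' 20
```

```text
t: 5.82
eef_pos: [447.4, 75.5, 83.3]
orientation: [1.031, 2.968, -0.0]
wrist_force: [0.8, -0.1, 1.2]
finger_gap: 30.5
grasp_force: 0.0
```

```bash

python3 -m jog '[{"fingers":0.67,"travel":[0,0,0],"twist":[0,0,0]},{"fingers":0.68,"travel":[0,0,0],"twist":[0,0,0]},{"fingers":0.69,"travel":[0,0,0],"twist":[0,0,0]},{"fingers":0.69,"travel":[0,0,0],"twist":[0,0,0]}]' 20
python3 -m jog '[{"fingers":0.7,"travel":[0,0,0],"twist":[0,0,0]},{"fingers":0.71,"travel":[0,0,0],"twist":[0,0,0]},{"fingers":0.71,"travel":[0,0,0],"twist":[0,0,0]}]' 20
```

```text
t: 6.32
eef_pos: [447.4, 75.5, 83.3]
orientation: [1.031, 2.967, -0.0]
wrist_force: [-0.2, -0.4, 0.4]
finger_gap: 26.3
grasp_force: 0.0
t: 6.7
eef_pos: [447.5, 75.6, 83.3]
orientation: [1.031, 2.967, 0.0]
wrist_force: [0.7, 0.5, -1.1]
finger_gap: 24.8
grasp_force: 0.4
```

```bash

python3 -m jog '[{"fingers":0.73,"travel":[0,0,0],"twist":[0,0,0]},{"fingers":0.78,"travel":[0,0,0],"twist":[0,0,0]},{"fingers":0.8,"travel":[0,0,0],"twist":[0,0,0]},{"fingers":0.8,"travel":[0,0,0],"twist":[0,0,0]}]' 30
python3 -m jog '[{"fingers":0.8,"travel":[0,0,-0.4],"twist":[0,0,0]},{"fingers":0.8,"travel":[0,0,-0.4],"twist":[0,0,0]},{"fingers":0.8,"travel":[0,0,-0.4],"twist":[0,0,0]},{"fingers":0.8,"travel":[0,0,-0.4],"twist":[0,0,0]},{"fingers":0.8,"travel":[0,0,0],"twist":[0,0,0]},{"fingers":0.8,"travel":[0,0,0],"twist":[0,0,0]}]' 40
python3 - <<'E'
from h import *
s=ctrl.get_state();r=R.from_rotvec(s["orientation"]).as_matrix();print(s["eef_pos"],np.arctan2(r[1,0],r[0,0]))
b=imaging.grab_frame("side")[150:250,225:335]
cv2.imwrite("pics/e.png",cv2.resize(b,(600,545),interpolation=cv2.INTER_CUBIC))
E
```

```text
t: 7.2
eef_pos: [447.4, 75.5, 83.4]
orientation: [1.031, 2.967, -0.0]
wrist_force: [-1.3, 0.4, 4.4]
finger_gap: 23.1
grasp_force: 29.3
t: 7.95
eef_pos: [447.3, 75.4, 99.2]
orientation: [-1.031, -2.967, 0.0]
wrist_force: [3.1, 0.1, -9.6]
finger_gap: 22.9
grasp_force: 39.6
[447.31366641  75.44072972  99.18116306] 2.4726817467138518
```

View pics/e.png

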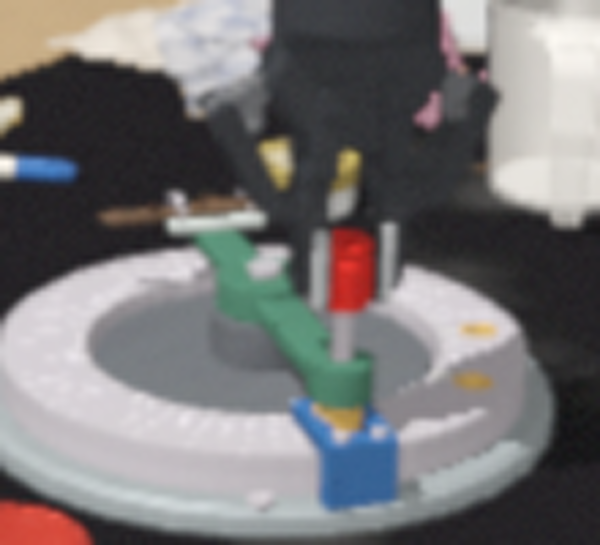

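```bash

python3 -m jog '[{"fingers":0.8,"travel":[-0.009,-0.44,0],"twist":[0,0,-0.04]},{"fingers":0.8,"travel":[-0.035,-0.88,0],"twist":[0,0,-0.08]},{"fingers":0.8,"travel":[-0.035,-0.88,0],"twist":[0,0,-0.08]},{"fingers":0.8,"travel":[-0.035,-0.88,0],"twist":[0,0,-0.08]},{"fingers":0.8,"travel":[-0.009,-0.44,0],"twist":[0,0,-0.04]},{"fingers":0.8,"travel":[0,0,0],"twist":[0,0,0]}]' 40
python3 - <<'E'
from h import *
s=ctrl.get_state();r=R.from_rotvec(s["orientation"]).as_matrix();e=s["eef_pos"];d=e-[534.3,6,0];print(e,np.arctan2(r[1,0],r[0,0]),np.arctan2(d[1],d[0]),np.hypot(*d[:2]))
E
```

```text
t: 8.75
eef_pos: [430.2, 44.7, 99.2]
orientation: [-0.546, -3.094, 0.0]
wrist_force: [1.1, -0.4, -8.3]
finger_gap: 22.8
grasp_force: 39.6
[430.1627052   44.74692484  99.19360961] 2.792154748942629 2.7853884848273727 111.11210714448728
```

```bash

python3 -m jog '[{"fingers":0.8,"travel":[-0.009,-0.44,0],"twist":[0,0,-0.04]},{"fingers":0.8,"travel":[-0.035,-0.88,0],"twist":[0,0,-0.08]},{"fingers":0.8,"travel":[-0.035,-0.88,0],"twist":[0,0,-0.08]},{"fingers":0.8,"travel":[-0.035,-0.88,0],"twist":[0,0,-0.08]},{"fingers":0.8,"travel":[-0.009,-0.44,0],"twist":[0,0,-0.04]},{"fingers":0.8,"travel":[0,0,0],"twist":[0,0,0]}]' 40
python3 - <<'E'
from h import *
s=ctrl.get_state();r=R.from_rotvec(s["orientation"]).as_matrix();e=s["eef_pos"];d=e-[534.3,6,0];print(e,np.arctan2(r[1,0],r[0,0]),np.arctan2(d[1],d[0]),np.hypot(*d[:2]))
b=imaging.grab_frame("side")[150:250,225:335]
cv2.imwrite("pics/f.png",cv2.resize(b,(600,545),interpolation=cv2.INTER_CUBIC))
E
```

```text
t: 9.5
eef_pos: [423.5, 10.5, 99.1]
orientation: [-0.047, -3.141, 0.0]
wrist_force: [1.3, -0.3, -8.7]
finger_gap: 23.1
grasp_force: 39.7
[423.48943089  10.48075476  99.12166527] 3.1114471114503113 3.1011785030596726 110.90112438529205
```

View pics/f.png

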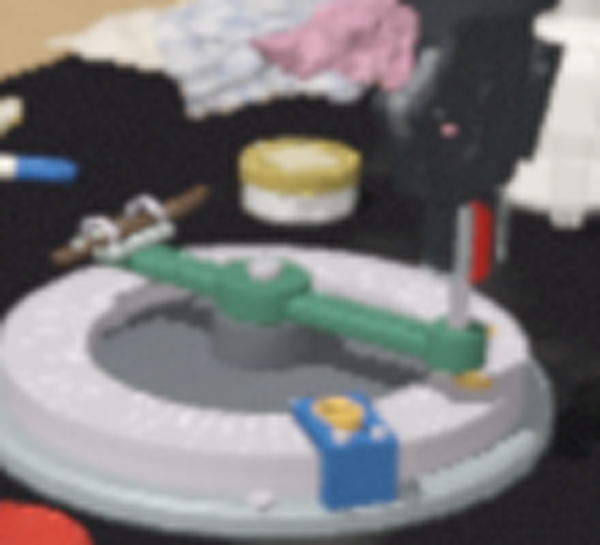

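```bash

python3 -m jog '[{"fingers":0.8,"travel":[0,0,0.5],"twist":[0,0,0]},{"fingers":0.8,"travel":[0,0,0.5],"twist":[0,0,0]},{"fingers":0.8,"travel":[0,0,0.4],"twist":[0,0,0]},{"fingers":0.8,"travel":[0,0,0],"twist":[0,0,0]},{"fingers":0.67,"travel":[0,0,0],"twist":[0,0,0]},{"fingers":0.67,"travel":[0,0,0],"twist":[0,0,0]},{"fingers":0.67,"travel":[0,0,0.6],"twist":[0,0,0]},{"fingers":0.67,"travel":[0,0,0],"twist":[0,0,0]}]' 20
```

```text
t: 10.55
eef_pos: [423.6, 10.4, 78.9]
orientation: [-0.045, -3.141, 0.0]
wrist_force: [-0.2, 0.1, -0.1]
finger_gap: 28.6
grasp_force: 0.0
```

```bash

python3 -m jog '[{"fingers":0.67,"travel":[-0.002,-0.22,0],"twist":[0,0,-0.02]},{"fingers":0.67,"travel":[-0.002,-0.22,0],"twist":[0,0,-0.02]},{"fingers":0.67,"travel":[-0.002,-0.22,0],"twist":[0,0,-0.02]},{"fingers":0.67,"travel":[-0.002,-0.22,0],"twist":[0,0,-0.02]},{"fingers":0.67,"travel":[-0.002,-0.22,0],"twist":[0,0,-0.02]},{"fingers":0.67,"travel":[-0.002,-0.22,0],"twist":[0,0,-0.02]}]' 20
python3 -m jog '[{"fingers":0.67,"travel":[0,-0.11,0],"twist":[0,0,-0.01]},{"fingers":0.67,"travel":[0,-0.11,0],"twist":[0,0,-0.01]},{"fingers":0.67,"travel":[0,0,0],"twist":[0,0,0]}]' 20
```

```text
t: 11.3
eef_pos: [424.1, -2.8, 79.3]
orientation: [0.145, -3.138, -0.0]
wrist_force: [0.5, 4.3, -0.9]
finger_gap: 28.2
grasp_force: 2.4
t: 11.68
eef_pos: [424.3, -5.4, 79.3]
orientation: [0.174, -3.137, 0.001]
wrist_force: [-0.3, 1.6, -0.4]
finger_gap: 28.3
grasp_force: 1.1
```

```bash

for k in 1; do :; done
python3 -m jog '[{"fingers":0.67,"travel":[0,-0.11,0],"twist":[0,0,-0.01]},{"fingers":0.67,"travel":[0,-0.11,0],"twist":[0,0,-0.01]},{"fingers":0.67,"travel":[0,-0.11,0],"twist":[0,0,-0.01]},{"fingers":0.67,"travel":[0,0,0],"twist":[0,0,0]}]' 20
python3 -m jog '[{"fingers":0.67,"travel":[0,-0.11,0],"twist":[0,0,-0.01]},{"fingers":0.67,"travel":[0,0,0],"twist":[0,0,0]}]' 20
```

```text
t: 12.18
eef_pos: [424.9, -8.8, 79.4]
orientation: [-0.221, 3.134, -0.001]
wrist_force: [0.1, -0.6, -0.6]
finger_gap: 28.1
grasp_force: 0.0
t: 12.42
eef_pos: [425.0, -9.6, 79.4]
orientation: [-0.237, 3.132, -0.0]
wrist_force: [0.5, 0.3, -0.5]
finger_gap: 28.1
grasp_force: 0.0
```

```bash

python3 -m jog '[{"fingers":0.67,"travel":[0,-0.1,0],"twist":[0,0,-0.01]},{"fingers":0.67,"travel":[0,0,0],"twist":[0,0,0]}]' 20
python3 - <<'E'
from h import *
b=imaging.grab_frame("side");cv2.imwrite("pics/g.png",cv2.resize(b[150:250,225:335],(600,545),interpolation=cv2.INTER_CUBIC))
E
```

```text
t: 12.68
eef_pos: [425.1, -10.4, 79.3]
orientation: [-0.253, 3.131, -0.0]
wrist_force: [0.3, 0.7, -0.3]
finger_gap: 28.2
grasp_force: 0.0
```

View pics/g.png

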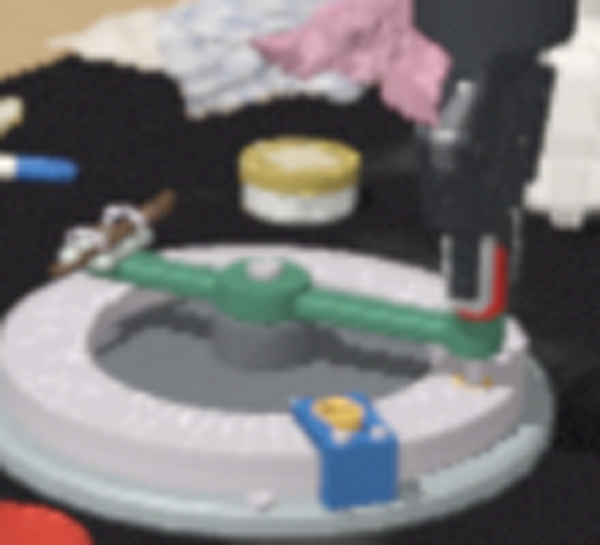

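The picture shows the knob sitting on the boss at about (490,315) and the pin in the first brass hole at (473,378), so it has dropped. I'll open the fingers and back off upward.

```bash

python3 -m jog '[{"fingers":0.6,"travel":[0,0.1,0],"twist":[0,0,0]},{"fingers":0.4,"travel":[0,0,0],"twist":[0,0,0]},{"fingers":0.3,"travel":[0,0,0],"twist":[0,0,0]},{"fingers":0.3,"travel":[0,0,-2],"twist":[0,0,0]},{"fingers":0.3,"travel":[0,0,-4],"twist":[0,0,0]},{"fingers":0.3,"travel":[0,0,-5],"twist":[0,0,0]},{"fingers":0.3,"travel":[0,0,-4],"twist":[0,0,0]},{"fingers":0.3,"travel":[0,0,0],"twist":[0,0,0]},{"fingers":0.3,"travel":[0,0,0],"twist":[0,0,0]}]' 20
python3 - <<'E'
from h import *
b=imaging.grab_frame("side");cv2.imwrite("pics/i.png",cv2.resize(b[150:250,225:335],(600,545),interpolation=cv2.INTER_CUBIC))
E
```

```text
t: 13.85
eef_pos: [424.6, -9.4, 228.6]
orientation: [0.253, -3.131, 0.0]
wrist_force: [0.0, -0.0, 0.3]
finger_gap: 59.7
grasp_force: 0.0
```

View pics/i.png

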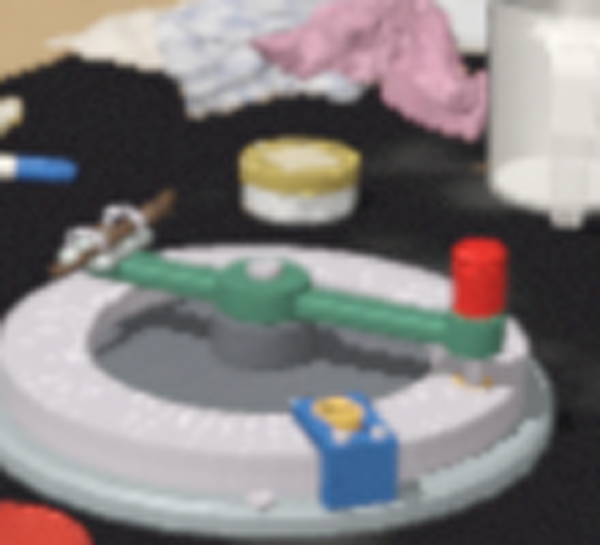

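The knob at (480,278) rests flat on the boss, the pin is in the first hole at (473,378), and the gripper is clear.

```bash
python3 -c "
from bench import ctrl
print(ctrl.job_done())"
```

```text
the job is handed in; nothing more can be done
None
```

The pin is fully down in the first hole with the knob resting on the boss and the gripper clear. The job was handed in at about 14 s; no verdict was returned.

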